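Get the display module out from behind the devices on the rack

TASK

The low white module on the grey rack plate is hemmed in by three tall devices: move all three onto the black rubber mat, standing upright, and then set the module on the black pad of the aluminium test jig, centred on the pad and square with it. Once the module is on the jig, put the three devices back on the rack plate, each where it stood at the start and square with the plate. Set everything down rather than dropping it, tip nothing over, and leave the screwdriver and the green plug where they lie.

Things in the scene. Friction and masses are not known exactly. Their poses are not given: they have to be found in the camera images.
- psu: Power supply: upright black plastic box, 64 (its x) x 56 (its y) x 100 mm high, 0.35 kg, flat sides, thin bright vent lines on top. Origin: centre of its underside; z up. Stands in one of the three places round the module on the rack plate (which device is in which place changes).
- isolator: Signal isolator: upright slim grey plastic box, 64 (its x) x 34 (its y) x 95 mm high, 0.18 kg, flat sides. Origin: centre of its underside; z up. Stands in another of the three places.
- capacitor: Capacitor: upright plain aluminium can, 54 mm diameter, 92 mm high, plus two thin terminal tabs on top reaching 98 mm, 0.26 kg. Origin: centre of its underside; z up. Stands in the remaining place.
- module: The module to fetch: low white plastic box with a black display and a green terminal strip on top, 58 (its x) x 44 (its y) x 42 mm high, 0.12 kg, flat sides. Origin: centre of its underside; z up. It stands on the rack plate with tall devices close on its left, right and robot side (about 10 to 25 mm gaps), too close for a gripper.
- rack: Fixed grey rack plate, 190 (its x) x 220 (its y) mm, top 8 mm above the bench. Origin: centre of its underside; its -x side looks to the robot. Dark marked places on the top, centres in its x, y: front (-45, 0), left (28, 64), right (28, -64) mm for the tall devices, and (28, 0) for the module; devices stand within about 2 mm of these, x and y axes along those of the plate within 0.05 rad. A steel strip 6 mm high lies along its far edge (x = 80 to 92 mm), nothing else on it.
- mat: The side area: fixed flat black rubber mat, 260 (its x) x 150 (its y) x 3 mm, with a thin grey line near each end. Origin: centre of its underside. Lies left or right of the rack (opposite the jig). A device counts as on it when its origin is over the mat.
- jig: Fixed aluminium test jig plate, 150 (its x) x 130 (its y) mm, top 12 mm above the bench. Origin: centre of its underside. The black pad, 64 (x) x 50 (y) mm, flush with the top, is centred on the origin; the module goes there with its long side along the pad's long side (either way round). A grey probe block 18 x 80 mm, up to 37 mm above the bench, stands on it at x = 55 to 73 mm. Lies left or right of the rack.
- driver: Bystander: screwdriver, 160 mm, lying along x in the gap beside the rack, at most about 35 mm high. Origin: about its middle, on the bench. Leave alone.
- plug: Bystander: green terminal plug, 60 x 18 x 16 mm, lying in the gap on the other side of the rack. Origin: centre of its underside. Leave alone.

How it is judged:
On the way, in this order (a step that is already met when the one before it is completed fails the run):
1. all three tall devices stand upright on the mat, released (x of psu in the frame of mat between -0.13 and 0.13 m and y of psu in the frame of mat between -0.075 and 0.075 m and z of each of psu, isolator, capacitor in the frame of mat below 0.008 m and contact force between each of psu, isolator, capacitor and the fingers below 0.1 N and linear speed of each of psu, isolator, capacitor below 0.03 m/s and angle between each of psu, isolator, capacitor's own z axis and vertical below 0.1 rad and x of isolator in the frame of mat between -0.13 and 0.13 m and y of isolator in the frame of mat between -0.075 and 0.075 m and x of capacitor in the frame of mat between -0.13 and 0.13 m and y of capacitor in the frame of mat between -0.075 and 0.075 m), for 0.2 s.
2. the module stands released on the jig's pad, centred and square, while the three devices are still on the mat (all of step 1 and horizontal distance between module and jig below 0.012 m and z of module in the frame of jig below 0.017 m and angle between the x axis of module and the x axis of jig, either way round below 0.2 rad and contact force between module and the fingers below 0.1 N and linear speed of module below 0.03 m/s and angle between module's own z axis and vertical below 0.1 rad), for 0.2 s.
At the end, for the whole second after the job is handed in: Module upright on the jig, within 12 mm of the pad centre and 0.2 rad of square; power supply, isolator and capacitor upright, each within 15 mm of where it stood at the start, the two boxes within 0.25 rad of square with the rack plate; all released and at rest (distance of each of psu, isolator, capacitor from where it was at the start of the episode below 0.015 m and contact force between each of psu, isolator, capacitor, module and the fingers below 0.1 N and linear speed of each of psu, isolator, capacitor, module below 0.03 m/s and angle between each of psu, isolator, capacitor, module's own z axis and vertical below 0.1 rad and angle between the x axis of each of psu, isolator and the x axis of rack, either way round below 0.25 rad and horizontal distance between module and jig below 0.012 m and z of module in the frame of jig below 0.017 m and angle between the x axis of module and the x axis of jig, either way round below 0.2 rad); the robot touches nothing.
It fails at once if a device or the module is tipped over (more than 0.6 rad) (angle between any of psu, isolator, capacitor, module's own z axis and vertical above 0.6 rad).
It fails at once if a device or the module is dropped (falls faster than 0.6 m/s out of the fingers, some 20 mm) ((linear speed of psu above 0.6 m/s and contact force between psu and the fingers below 0.05 N) or (linear speed of isolator above 0.6 m/s and contact force between isolator and the fingers below 0.05 N) or (linear speed of capacitor above 0.6 m/s and contact force between capacitor and the fingers below 0.05 N) or (linear speed of module above 0.6 m/s and contact force between module and the fingers below 0.05 N)).
It fails at once if the screwdriver or plug is moved more than 30 mm (distance of any of driver, plug from where it was at the start of the episode above 0.03 m).
It also fails if it takes over 136 s, if anything falls off the work surface, if the arm or the gripper's body presses on something with over 40 N, if the wrist force passes 120 N, or if a joint passes its speed limit or range.

ROBOT

A 7-joint arm with a two-finger parallel gripper is mounted at the origin on the work surface. World frame = base frame: x ahead of the robot, y to its left, z up, the work surface at z = 0. Lengths are in m, angles in rad, forces in N, time in s.
With the tool pointing down it reaches from about 0.4 to 0.9 m from the base axis. Payload 5.5 kg.
Tool frame: the origin (TCP) lies on the centre line of the jaws, within the pads' length; the fingertips stand 19 mm ahead of it and the grasp point (between the pads) is the TCP; z points along the fingers, y is the line along which they close (so a half turn about z gives the same grasp; the last joint's range is limited). The gripper opens to 92 mm and grips with 3 to 60 N. Pads are 19 mm wide; open, the fingers measure 130 mm over their backs; the gripper's body (75 mm by 190 mm) begins 47 mm behind the grasp point.
Start: joints at [-1.018, 0.501, -0.427, 1.55, 0.221, 1.138, -0.21], TCP at [0.186, 0.623, 0.246] pointing down, gripper open.
Joint ranges: [-2.88, 2.88], [-0.31, 2.03], [-1.54, 1.56], [0.2, 2.42], [-1.41, 4.55], [0.19, 2.02], [-2.57, 2.57]. Speed limits (rad/s): [2.57, 2.57, 3.14, 3.14, 3.14, 3.14, 3.14].

INTERFACE

Orientations are given as a unit quaternion [x, y, z, w].
In Python, from bench import readout, optics, job gives the robot as it stands.
- The arm moves only by the tool carry_out, never from a script. Its argument "rows" is one flat list of numbers, 7 for each row, row after row: the shift along the tool's x, y, z in mm, then the turn, a rotation vector about the tool's x, y, z in degrees, then the gripper's target within -1 to 1 (shut at 1, half-way at 0, fully open at -1). A call has 1 to 12 rows; each row is the pose to reach, as a shift and turn from the pose commanded when the call began, along the tool's axes at that moment; what a row does not reach only later rows make up. A row lasts 1/12 s, in which the tool goes at most 41.7 mm and 7.16 degrees, less where a joint would pass 70% of its speed; a pose out of reach is approached as far as the arm can. A call with a gripper value outside its range is refused whole. The fingers move at their own pace and stop on an object; "newtons" is the grip in N (left out, the last holds). Time passes only in rows, so rows that repeat a pose let the fingers close. It gives the time, the measured TCP pose, the force, the opening and the grip force at its end, in the units of the state.
- readout.observe(): the state, without advancing time (a new reading comes with each control period).
- optics.capture(name): name is "scene" or "side" or "wrist"; returns (picture, depth): 420x560x3 uint8, red, green, blue; 420x560 float32, m along the optical axis (not along the pixel's ray), 0 where there is no reading.
- optics.camera_info(name): a dict with "fx", "fy", "cx", "cy" (pixels), "R" (3x3) and "t" (3): a world point X has camera coordinates R X + t. Camera axes: x right, y down, z forward; pixel columns grow to the right and rows downward; lengths in m; the calibration is good to about 2 mm. A picture is of the moment at which its call begins: read the wrist's pose just before it. camera_info takes no time and is no camera call; for the wrist camera it gives the pose at the moment of the call.
- job.job_done(): hands the job in; it is judged then, once.
The state is a dict: "clock": time; "qpos": joint angles; "qd": joint speeds; "tau": joint torques, N m; "position": TCP position; "eef_rot": TCP orientation; "ft_force": force on the tool from outside, world axes, zero at the start; "torque": the same for the moment, N m; "finger_gap": opening from 0.0 (shut) to 1.0 (fully open); "grasp_force": force on a finger pad.
Only numpy, scipy, OpenCV 4.12 (cv2) and the standard library are available. Lean on these libraries where they do the work, as an engineer would, in place of code of your own. Each camera call takes 0.05 s, during which the arm holds its last target. There are 200 camera calls.

## Working session

There is one attempt and no reset: what is moved stays moved. The work goes in short steps, Python scripts to look and compute and a tool call to move; the robot and the scene stay as the last step left them, time stands still between calls to the robot, and variables do not carry over. Pictures are saved under pics/ and viewed, at most 14 in all, crops included, and the job is handed in when it is done.

Besides the shell and the picture viewer there is one more tool, called after ">>>" in YAML: its name, and indented under it one key for each argument. carry_out: Moves the arm, as the interface text tells. Its arguments: {"type":"object","properties":{"rows":{"type":"array","items":{"type":"number"}},"newtons":{"type":"number"}},"required":["rows"]}

```bash
mkdir -p pics; ls; cat > h.py <<'E'
import numpy as np, cv2
from bench import readout, optics
def grab(n,f=None):
    ci=optics.camera_info(n); p,d=optics.capture(n)
    if f: cv2.imwrite('pics/'+f,p[:,:,::-1])
    R=np.array(ci['R']);t=np.array(ci['t'])
    v,u=np.mgrid[:420,:560]
    c=np.stack([(u-ci['cx'])/ci['fx']*d,(v-ci['cy'])/ci['fy']*d,d],-1)
    X=(c-t)@R; X[d==0]=np.nan
    return p,d,X
E
python3 - <<'E'
from h import *
s=readout.observe(); print({k:np.round(v,3) for k,v in s.items()})
p,d,X=grab('scene','s1.png'); np.savez('s1',p=p,X=X)
p,d,X=grab('side','d1.png'); np.savez('d1',p=p,X=X)
for n in('scene','side','wrist'):
    c=optics.camera_info(n);R=np.array(c['R']);print(n,np.round(-R.T@np.array(c['t']),3),np.round(R[2],2))
E
```

```text
pics
{'clock': np.float64(0.0), 'qpos': array([-1.018,  0.502, -0.427,  1.551,  0.221,  1.138, -0.21 ]), 'qd': array([ 0.001,  0.   , -0.001,  0.   ,  0.001, -0.001,  0.   ]), 'tau': array([ 1.0000e-03, -5.6661e+01, -5.8150e+00, -2.7910e+01, -6.9000e-02,
        3.1000e-02,  0.0000e+00]), 'position': array([0.186, 0.622, 0.245]), 'eef_rot': array([ 0.144,  0.99 , -0.001, -0.   ]), 'ft_force': array([ 0.039,  0.536, -0.111]), 'torque': array([ 0.003, -0.   , -0.039]), 'grasp_force': np.float64(0.0), 'finger_gap': np.float64(1.0)}
scene [1.182 0.449 0.564] [-0.67 -0.49 -0.55]
side [ 0.452 -0.759  0.824] [ 0.08  0.71 -0.7 ]
wrist [0.111 0.644 0.384] [ 0.27 -0.08 -0.96]
```

View pics/s1.png

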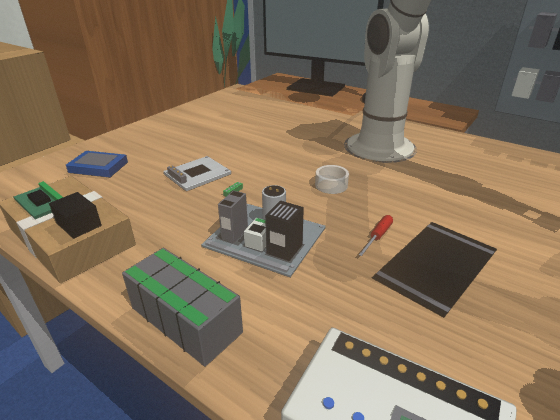

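View pics/d1.png

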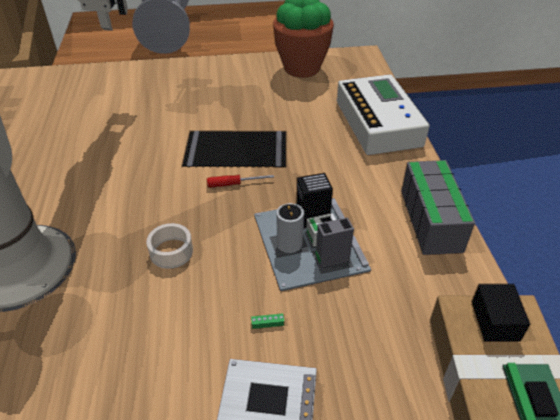

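The side view shows the rack near pixel (310,240), with the capacitor at the front (290,228), the psu on the left (315,200), the isolator on the right (333,243) and the module between them. The mat is on the +y side at (235,148), and the jig on the -y side at (268,398). The driver is at (240,180) and the plug at (267,321).

```bash
python3 - <<'E'
from h import *
d=np.load('d1.npz');s=np.load('s1.npz')
for n,D in (('side',d),('scene',s)):
    X=D['X']
    for lab,pix in (('side',[(235,148),(190,133),(284,133),(183,165),(287,165),(315,182),(290,212),(333,225),(318,228),(268,398),(240,181),(267,321),(350,255),(275,270)]),):
        if n=='side':
            for u,v in pix: print(u,v,np.round(X[v,u],3))
A=np.vstack([d['X'].reshape(-1,3),s['X'].reshape(-1,3)]);C=np.vstack([d['p'].reshape(-1,3),s['p'].reshape(-1,3)]).astype(int)
src=np.r_[np.zeros(420*560),np.ones(420*560)]
roi=(abs(A[:,0]-.6)<.25)&(abs(A[:,1])<.25)
for lo,hi in((.004,.011),(.046,.054),(.096,.112)):
  for k in(0,1):
    m=roi&(A[:,2]>lo)&(A[:,2]<hi)&(src==k)
    print(lo,k,m.sum(),np.round(np.nanmin(A[m],0),3),np.round(np.nanmax(A[m],0),3))
    P=A[m][:,:2]; 
    im=np.zeros((500,500),np.uint8); ij=((P-[.35,-.25])*1000).astype(int); im[ij[:,0],ij[:,1]]=255
    im=cv2.morphologyEx(im,cv2.MORPH_CLOSE,np.ones((5,5)))
    nn,L,S,ce=cv2.connectedComponentsWithStats(im)
    for i in range(1,nn):
        if S[i,4]>150:
            q=np.argwhere(L==i).astype(np.float32); (c,w,a)=cv2.minAreaRect(q); print('  comp',S[i,4],np.round(np.array(c)/1000+[.35,-.25],4),np.round(w,0),round(a,1))
E
```

```text
235 148 [0.468 0.332 0.005]
190 133 [0.353 0.413 0.005]
284 133 [0.601 0.379 0.006]
183 165 [0.336 0.279 0.005]
287 165 [0.592 0.251 0.002]
315 182 [0.624 0.057 0.109]
290 212 [ 0.56  -0.027  0.11 ]
333 225 [ 0.637 -0.067  0.105]
318 228 [ 0.609 -0.067  0.099]
268 398 [ 0.48  -0.356  0.016]
240 181 [0.472 0.186 0.018]
267 321 [ 0.494 -0.208  0.016]
350 255 [ 0.679 -0.066  0.011]
275 270 [ 0.522 -0.087  0.011]
0.004 0 3860 [ 0.351 -0.25   0.004] [0.849 0.25  0.011]
  comp 16200 [ 0.6008 -0.0122] [192. 224.] 8.8
0.004 1 2052 [ 0.35  -0.24   0.004] [0.85  0.209 0.011]
  comp 9288 [ 0.6057 -0.0108] [192. 221.] 8.6
  comp 1682 [ 0.5532 -0.0819] [92. 38.] 39.3
  comp 174 [ 0.8216 -0.2353] [ 6. 56.] 82.9
0.046 0 638 [ 0.354 -0.249  0.046] [0.85  0.119 0.054]
  comp 182 [0.6246 0.0281] [59.  6.] 7.4
  comp 1305 [ 0.6312 -0.0052] [61. 43.] 14.0
  comp 181 [ 0.643  -0.0852] [63.  5.] 8.8
0.046 1 584 [ 0.576 -0.24   0.046] [0.85  0.123 0.054]
  comp 1891 [ 0.6338 -0.0049] [60. 46.] 11.3
  comp 162 [0.653  0.0613] [12. 56.] 17.8
  comp 194 [ 0.8216 -0.2355] [ 6. 56.] 82.3
0.096 0 1628 [ 0.533 -0.092  0.096] [0.842 0.095 0.112]
  comp 2112 [ 0.5593 -0.0189] [53. 53.] 35.5
  comp 3355 [0.6207 0.0542] [64. 59.] 7.8
  comp 2119 [ 0.6402 -0.0703] [66. 36.] 8.1
0.096 1 1191 [ 0.535 -0.089  0.096] [0.678 0.088 0.109]
  comp 1574 [ 0.5612 -0.0162] [52. 51.] 11.3
  comp 3252 [0.6233 0.0557] [66. 58.] 7.9
  comp 1778 [ 0.6427 -0.0683] [67. 36.] 12.1
```

```bash
python3 - <<'E'
from h import *
for n in('d1','s1'):
    D=np.load(n+'.npz');X=D['X'];g=D['p'].max(-1)
    def rect(m,lab):
        P=X[m][:,:2]; P=P[np.isfinite(P[:,0])]
        im=np.zeros((900,900),np.uint8);ij=((P-[.1,-.45])*1000).astype(int);im[ij[:,0],ij[:,1]]=255
        im=cv2.morphologyEx(im,cv2.MORPH_CLOSE,np.ones((7,7)))
        nn,L,S,ce=cv2.connectedComponentsWithStats(im)
        for i in range(1,nn):
            if S[i,4]>600:
                q=np.argwhere(L==i).astype(np.float32);(c,w,a)=cv2.minAreaRect(q);print(n,lab,S[i,4],np.round(np.array(c)/1000+[.1,-.45],4),np.round(w),round(a,1))
    b=lambda x0,x1,y0,y1:(X[...,0]>x0)&(X[...,0]<x1)&(X[...,1]>y0)&(X[...,1]<y1)
    rect(b(.25,.7,.2,.5)&(g<70)&(X[...,2]<.02),'mat')
    rect(b(.3,.65,-.45,-.27)&(g<80)&(X[...,2]<.03),'pad')
    rect(b(.3,.65,-.45,-.25)&(X[...,2]>.009)&(X[...,2]<.022),'jig')
    rect(b(.3,.65,-.45,-.25)&(X[...,2]>.028),'probe')
E
python3 - <<'E'
import cv2;a=cv2.imread('pics/s1.png')[150:200,150:250];b=cv2.imread('pics/d1.png')[350:420,200:340]
cv2.imwrite('pics/j.png',cv2.vconcat([cv2.resize(a,(560,280)),cv2.resize(b,(560,280))]))
E
```

```text
d1 mat 1111 [0.3481 0.3512] [149.  12.] 82.7
d1 mat 28512 [0.4687 0.334 ] [158. 207.] 82.1
d1 mat 1342 [0.5902 0.3152] [149.  24.] 76.2
d1 pad 2839 [ 0.4779 -0.355 ] [49. 61.] 76.9
d1 jig 13301 [ 0.48   -0.3436] [110. 151.] 76.8
d1 probe 1307 [ 0.5397 -0.3691] [77. 18.] 76.0
s1 mat 1436 [0.3468 0.3537] [147.  16.] 82.2
s1 mat 30232 [0.4684 0.3366] [150. 208.] 82.3
s1 mat 2021 [0.5913 0.3209] [148.  19.] 81.3
s1 pad 1891 [ 0.4786 -0.3549] [47. 60.] 74.5
s1 jig 12320 [ 0.4785 -0.3542] [133. 150.] 74.7
s1 probe 933 [ 0.5423 -0.3695] [83. 20.] 78.1
```

View pics/j.png

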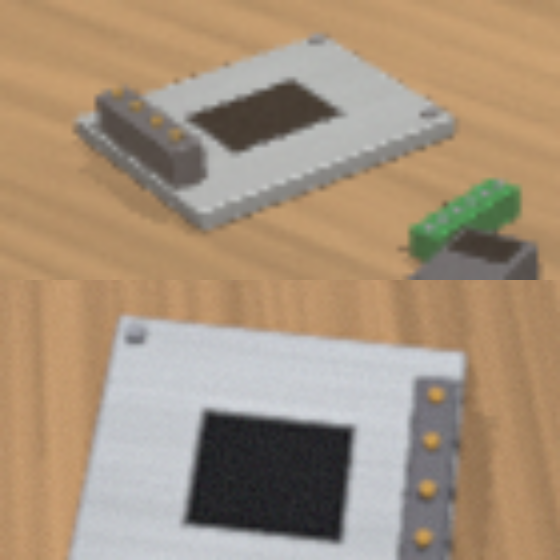

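The jig is at (0.478, -0.355) with yaw -13.8°, the probe on its +x side. The mat is at (0.469, 0.336) with yaw -7.8°. The rack is at (0.603, -0.0115) with yaw 8.7°, and the devices sit where the plate's marks predict.

```bash
cat > m.py <<'E'
# usage: m.py yawdeg x y z [x y z ...]: shifts along current tool axes, turn about tool axes
import sys; from h import *
from scipy.spatial.transform import Rotation as Ro
s=readout.observe();R=Ro.from_quat(s['eef_rot']);p=np.array(s['position'])
a=[float(v) for v in sys.argv[1:]]
yw=np.radians(a[0]);M=R.as_matrix()
c=[]
for w in(yw,yw+np.pi):
    y=np.array([np.cos(w),np.sin(w),0]);z=np.array([0,0,-1.]);c.append((R.inv()*Ro.from_matrix(np.stack([np.cross(y,z),y,z],1))).as_rotvec(degrees=True))
c.sort(key=np.linalg.norm)
print('t',round(s['clock'],2),'p',np.round(p,4),'yaw',round(np.degrees(np.arctan2(M[1,1],M[0,1])),1),'q',np.round(s['qpos'],2),'turn',np.round(c[0],1),'alt',np.round(c[1],1))
for i in range(1,len(a),3): print(a[i:i+3],'->',np.round(M.T@(np.array(a[i:i+3])-p)*1000,1))
E
python3 m.py 8.5 .622 .055 .2
```

```text
t 0.1 p [0.1856 0.6223 0.2448] yaw 73.4 q [-1.02  0.5  -0.43  1.55  0.22  1.14 -0.21] turn [-0.1  0.1 64.9] alt [-1.000e-01 -1.000e-01 -1.151e+02]
[0.622, 0.055, 0.2] -> [-580.3 -418.9   45.5]
```

>>> carry_out:
  rows: [-290,-210,23,0,0,33,-1,-290,-210,23,0,0,33,-1,-290,-210,23,0,0,33,-1,-290,-210,23,0,0,33,-1,-290,-210,23,0,0,33,-1,-580,-419,45,0,0,65,-1,-580,-419,45,0,0,65,-1,-580,-419,45,0,0,65,-1,-580,-419,45,0,0,65,-1,-580,-419,45,0,0,65,-1,-580,-419,45,0,0,65,-1,-580,-419,45,0,0,65,-1]
  newtons: 25

```text
clock: 1.1
position: [0.4904, 0.2254, 0.214]
eef_rot: [0.653, 0.757, -0.0, -0.0]
ft_force: [1.1, 0.3, -0.4]
finger_gap: 1.008
grasp_force: 0.0
```

```bash
python3 m.py 8.5 .622 .055 .2
```

```text
t 1.1 p [0.4904 0.2254 0.214 ] yaw 8.4 q [-0.45  0.31 -0.04  1.87  0.02  0.96 -0.35] turn [-0.   0.  -0.1] alt [  0.    0.  179.9]
[0.622, 0.055, 0.2] -> [-187.8  105.3   14. ]
```

>>> carry_out:
  rows: [-188,105,14,0,0,0,-1,-188,105,14,0,0,0,-1,-188,105,14,0,0,0,-1,-188,105,14,0,0,0,-1,-188,105,14,0,0,0,-1,-188,105,14,0,0,0,-1,-188,105,14,0,0,0,-1,-188,105,14,0,0,0,-1]

```text
clock: 1.77
position: [0.6206, 0.0562, 0.1994]
eef_rot: [0.654, 0.756, -0.0, -0.001]
ft_force: [-0.3, 0.3, -0.6]
finger_gap: 1.001
grasp_force: 0.0
```

```bash
python3 - <<'E'
from h import *
p,d,X=grab('wrist','w1.png')
A=X.reshape(-1,3)
for lo,hi in((.044,.056),(.094,.114)):
    P=A[(A[:,2]>lo)&(A[:,2]<hi)&(abs(A[:,0]-.6)<.14)&(abs(A[:,1])<.13)][:,:2]
    im=np.zeros((400,400),np.uint8); ij=((P-[.4,-.2])*1000).astype(int); im[ij[:,0],ij[:,1]]=255
    im=cv2.morphologyEx(im,cv2.MORPH_CLOSE,np.ones((3,3)))
    n,L,S,ce=cv2.connectedComponentsWithStats(im)
    for i in range(1,n):
        if S[i,4]>250: q=np.argwhere(L==i).astype(np.float32);c,w,a=cv2.minAreaRect(q);print(lo,S[i,4],np.round(np.array(c)/1000+[.4,-.2],4),np.round(w),round(a,1))
E
python3 m.py 8.3 .622 .055 .085
```

```text
0.044 1767 [ 0.6325 -0.0136] [58. 33.] 9.5
0.094 500 [ 0.57   -0.0021] [29. 23.] 3.0
0.094 3604 [0.6204 0.0541] [65. 57.] 7.3
0.094 699 [ 0.637  -0.0583] [65. 18.] 18.4
t 1.82 p [0.6202 0.0578 0.1996] yaw 8.4 q [-0.16  0.46  0.04  1.68 -0.02  1.    0.03] turn [-0.1 -0.1  0.1] alt [ 1.000e-01 -1.000e-01 -1.799e+02]
[0.622, 0.055, 0.085] -> [ -3.1   1.5 114.6]
```

View pics/w1.png

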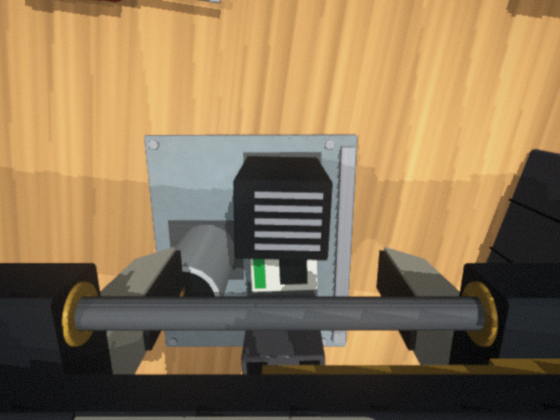

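The wrist view shows the psu top centred under the jaws at pixel (288,220), with both fingers clear of it.

>>> carry_out:
  rows: [-3,0,40,0,0,0,-1,-3,0,80,0,0,0,-1,-3,0,114,0,0,0,-1,-3,0,114,0,0,0,-1,-3,0,114,0,0,0,-1,-3,0,114,0,0,0,0.5,-3,0,114,0,0,0,0.5,-3,0,114,0,0,0,0.5,-3,0,114,0,0,0,0.5,-3,0,114,0,0,0,0.5,-3,0,114,0,0,0,0.5,-3,0,114,0,0,0,0.5]
  newtons: 25

```text
clock: 2.82
position: [0.6224, 0.0537, 0.0878]
eef_rot: [0.654, 0.757, 0.001, 0.001]
ft_force: [-2.7, -0.6, 6.7]
finger_gap: 0.7
grasp_force: 24.9
```

```bash
python3 m.py 8.3 .622 .055 .23 .381 .318 .23
```

```text
t 2.82 p [0.6224 0.0537 0.0878] yaw 8.4 q [-0.15  0.61  0.03  1.74 -0.03  0.79  0.04] turn [ 0.1 -0.   0.1] alt [   0.     0.2 -179.9]
[0.622, 0.055, 0.23] -> [ 1.300e+00  1.000e-01 -1.422e+02]
[0.381, 0.318, 0.23] -> [ 296.6 -200.  -142.5]
```

>>> carry_out:
  rows: [0,0,-20,0,0,0,0.5,0,0,-60,0,0,0,0.5,0,0,-100,0,0,0,0.5,0,0,-142,0,0,0,0.5,0,0,-142,0,0,0,0.5,30,-20,-142,0,0,0,0.5,60,-40,-142,0,0,0,0.5,90,-60,-142,0,0,0,0.5,120,-80,-142,0,0,0,0.5,150,-100,-142,0,0,0,0.5,180,-120,-142,0,0,0,0.5,210,-140,-142,0,0,0,0.5]

```text
clock: 3.82
position: [0.4504, 0.2415, 0.2277]
eef_rot: [0.654, 0.757, -0.001, -0.0]
ft_force: [-0.7, -0.1, -4.5]
finger_gap: 0.696
grasp_force: 24.9
```

```bash
python3 m.py 8.3 .381 .318 .23 .381 .318 .0835
```

```text
t 3.82 p [0.4504 0.2415 0.2277] yaw 8.4 q [-0.49  0.24 -0.07  1.92  0.02  0.97 -0.42] turn [-0.1  0.   0.1] alt [-0.000e+00 -1.000e-01 -1.799e+02]
[0.381, 0.318, 0.23] -> [ 85.8 -57.5  -2.3]
[0.381, 0.318, 0.0835] -> [ 85.9 -57.4 144.2]
```

>>> carry_out:
  rows: [30,-20,0,0,0,0,0.5,60,-40,0,0,0,0,0.5,86,-58,0,0,0,0,0.5,86,-58,0,0,0,0,0.5,86,-58,35,0,0,0,0.5,86,-58,70,0,0,0,0.5,86,-58,100,0,0,0,0.5,86,-58,120,0,0,0,0.5,86,-58,130,0,0,0,0.5,86,-58,136,0,0,0,0.5,86,-58,138,0,0,0,0.5,86,-58,138,0,0,0,0.5]

```text
clock: 4.82
position: [0.383, 0.3178, 0.0907]
eef_rot: [0.654, 0.757, 0.0, 0.0]
ft_force: [0.8, 0.3, -3.4]
finger_gap: 0.699
grasp_force: 24.9
```

```bash
python3 m.py 8.3 .381 .318 .0825
```

```text
t 4.82 p [0.383  0.3178 0.0907] yaw 8.4 q [-0.65  0.43 -0.12  2.05  0.08  0.66 -0.67] turn [ 0.  -0.   0.1] alt [ 0.000e+00  1.000e-01 -1.799e+02]
[0.381, 0.318, 0.0825] -> [ 0.4 -1.9  8.2]
```

>>> carry_out:
  rows: [0,0,2,0,0,0,0.5,0,0,4,0,0,0,0.5,0,0,6,0,0,0,0.5,0,0,7.5,0,0,0,0.5,0,0,7.5,0,0,0,0.5,0,0,7.5,0,0,0,0.5]

```text
clock: 5.32
position: [0.3827, 0.3177, 0.083]
eef_rot: [0.653, 0.757, 0.0, 0.0]
ft_force: [1.2, 0.3, -3.4]
finger_gap: 0.696
grasp_force: 24.9
```

>>> carry_out:
  rows: [0,0,0.7,0,0,0,0.5,0,0,1.4,0,0,0,0.5,0,0,1.4,0,0,0,0.5,0,0,1.4,0,0,0,0.5]

```text
clock: 5.65
position: [0.3828, 0.3176, 0.0829]
eef_rot: [0.654, 0.757, 0.0, 0.0]
ft_force: [-3.5, -4.6, 12.9]
finger_gap: 0.696
grasp_force: 24.9
```

>>> carry_out:
  rows: [0,0,0,0,0,0,-0.2,0,0,0,0,0,0,-0.7,0,0,0,0,0,0,-1,0,0,0,0,0,0,-1,0,0,0,0,0,0,-1,0,0,-30,0,0,0,-1,0,0,-70,0,0,0,-1,0,0,-110,0,0,0,-1,0,0,-110,0,0,0,-1]

```text
clock: 6.4
position: [0.386, 0.3209, 0.1985]
eef_rot: [0.653, 0.757, 0.006, 0.001]
ft_force: [1.4, 0.9, -0.0]
finger_gap: 0.996
grasp_force: 0.0
```

```bash
python3 m.py 8.5 .6405 -.069 .195
```

```text
t 6.4 p [0.386  0.3209 0.1985] yaw 8.4 q [-0.63  0.26 -0.13  1.98  0.04  0.89 -0.64] turn [ 0.6 -0.4 -0.1] alt [ -0.6  -0.9 179.9]
[0.6405, -0.069, 0.195] -> [-422.9  194.8    2.6]
```

>>> carry_out:
  rows: [-35,16,0,0,0,0,-1,-70,32,0,0,0,0,-1,-106,48,0,0,0,0,-1,-141,65,0,0,0,0,-1,-177,81,0,0,0,0,-1,-212,97,0,0,0,0,-1,-247,114,0,0,0,0,-1,-283,130,0,0,0,0,-1,-318,146,0,0,0,0,-1,-354,162,0,0,0,0,-1,-389,178,0,0,0,0,-1,-423,195,0,0,0,0,-1]

```text
clock: 7.4
position: [0.6377, -0.0745, 0.191]
eef_rot: [0.654, 0.757, -0.0, -0.0]
ft_force: [1.2, -0.2, 0.0]
finger_gap: 0.999
grasp_force: 0.0
```

```bash
cat > wr.py <<'E'
import sys
from h import *
p,d,X=grab('wrist',sys.argv[1]+'.png')
A=X.reshape(-1,3)
x0,y0=map(float,sys.argv[2:4])
for lo,hi in [tuple(map(float,sys.argv[i:i+2])) for i in range(4,len(sys.argv),2)]:
    P=A[(A[:,2]>lo)&(A[:,2]<hi)&(abs(A[:,0]-x0)<.14)&(abs(A[:,1]-y0)<.14)][:,:2]
    im=np.zeros((300,300),np.uint8); ij=((P-[x0-.15,y0-.15])*1000).astype(int); im[ij[:,0],ij[:,1]]=255
    im=cv2.morphologyEx(im,cv2.MORPH_CLOSE,np.ones((3,3)))
    n,L,S,ce=cv2.connectedComponentsWithStats(im)
    for i in range(1,n):
        if S[i,4]>250: q=np.argwhere(L==i).astype(np.float32);c,w,a=cv2.minAreaRect(q);print(lo,S[i,4],np.round(np.array(c)/1000+[x0-.15,y0-.15],4),np.round(w),round(a,1))
E
python3 wr.py w2 .6 0 .044 .056 .092 .114; python3 m.py 8.5 .6405 -.069 .083
```

```text
0.044 2547 [ 0.6311 -0.0075] [58. 45.] 10.7
0.092 2280 [ 0.5593 -0.0186] [53. 53.] 71.6
0.092 2213 [ 0.6401 -0.0707] [65. 35.] 10.3
t 7.45 p [ 0.6412 -0.084   0.1912] yaw 7.9 q [ 0.03  0.51  0.08  1.63 -0.04  1.    0.26] turn [ 0.2  0.4 -0.6] alt [  0.6  -0.3 179.4]
[0.6405, -0.069, 0.083] -> [ 15.8   1.  108.1]
```

>>> carry_out:
  rows: [0,0,0,0,0,0,-1,0,0,0,0,0,0,-1,0,0,0,0,0,0,-1]

```text
clock: 7.7
position: [0.6365, -0.0708, 0.1908]
eef_rot: [0.653, 0.757, 0.0, -0.001]
ft_force: [-0.5, 0.3, -0.7]
finger_gap: 1.001
grasp_force: 0.0
```

```bash
python3 m.py 8.7 .6403 -.0703 .083
```

```text
t 7.7 p [ 0.6365 -0.0708  0.1908] yaw 8.5 q [ 0.02  0.5   0.07  1.64 -0.04  1.    0.25] turn [-0.1 -0.1 -0.2] alt [-1.000e-01  1.000e-01  1.798e+02]
[0.6403, -0.0703, 0.083] -> [ -0.2   3.9 107.8]
```

>>> carry_out:
  rows: [0,4,40,0,0,0,-1,0,4,80,0,0,0,-1,0,4,108,0,0,0,-1,0,4,108,0,0,0,-1,0,4,108,0,0,0,-1,0,4,108,0,0,0,0.5,0,4,108,0,0,0,0.5,0,4,108,0,0,0,0.5,0,4,108,0,0,0,0.5,0,4,108,0,0,0,0.5,0,4,108,0,0,0,0.5,0,4,108,0,0,0,0.5]

```text
clock: 8.7
position: [0.6421, -0.072, 0.0848]
eef_rot: [0.653, 0.757, 0.001, 0.001]
ft_force: [0.1, -0.0, 6.2]
finger_gap: 0.704
grasp_force: 24.8
```

```bash
python3 m.py 8.5 .6403 -.0703 .23 .549 .295 .23
```

```text
t 8.7 p [ 0.6421 -0.072   0.0848] yaw 8.4 q [ 0.02  0.64  0.06  1.69 -0.05  0.81  0.26] turn [ 0.1  0.  -0.1] alt [  0.   -0.2 179.9]
[0.6403, -0.0703, 0.23] -> [   1.9   -1.2 -145.2]
[0.549, 0.295, 0.23] -> [ 376.6  -38.2 -145.4]
```

>>> carry_out:
  rows: [0,0,-20,0,0,0,0.5,0,0,-60,0,0,0,0.5,0,0,-100,0,0,0,0.5,0,0,-142,0,0,0,0.5,10,-1,-142,0,0,0,0.5,45,-4,-142,0,0,0,0.5,85,-8,-142,0,0,0,0.5,125,-12,-142,0,0,0,0.5,165,-16,-142,0,0,0,0.5,205,-20,-142,0,0,0,0.5,245,-24,-142,0,0,0,0.5,285,-28,-142,0,0,0,0.5]

```text
clock: 9.7
position: [0.5705, 0.2075, 0.2249]
eef_rot: [0.654, 0.757, -0.0, -0.0]
ft_force: [0.6, 0.2, -2.1]
finger_gap: 0.699
grasp_force: 24.8
```

>>> carry_out:
  rows: [40,-4,0,0,0,0,0.5,75,-8,0,0,0,0,0.5,91,-10,0,0,0,0,0.5,91,-10,0,0,0,0,0.5,91,-10,0,0,0,0,0.5,91,-10,40,0,0,0,0.5,91,-10,80,0,0,0,0.5,91,-10,110,0,0,0,0.5,91,-10,130,0,0,0,0.5,91,-10,136,0,0,0,0.5,91,-10,136,0,0,0,0.5,91,-10,136,0,0,0,0.5]

```text
clock: 10.7
position: [0.5497, 0.2936, 0.09]
eef_rot: [0.654, 0.756, 0.0, 0.0]
ft_force: [-0.3, -0.3, -1.0]
finger_gap: 0.698
grasp_force: 24.8
```

```bash
python3 m.py 8.5 .549 .295 .0800
```

```text
t 10.7 p [0.5497 0.2936 0.09  ] yaw 8.3 q [-0.51  0.6  -0.04  1.74  0.03  0.8  -0.41] turn [ 0.1  0.  -0.2] alt [ 0.000e+00 -1.000e-01  1.798e+02]
[0.549, 0.295, 0.08] -> [ 1.5 -0.5 10. ]
```

>>> carry_out:
  rows: [0,0,3,0,0,0,0.5,0,0,6,0,0,0,0.5,0,0,8,0,0,0,0.5,0,0,9,0,0,0,0.5,0,0,9.5,0,0,0,0.5,0,0,9.5,0,0,0,0.5,0,0,9.5,0,0,0,0.5]

```text
clock: 11.28
position: [0.5486, 0.2947, 0.08]
eef_rot: [0.653, 0.757, 0.0, 0.0]
ft_force: [0.4, -0.2, -2.1]
finger_gap: 0.698
grasp_force: 24.8
```

>>> carry_out:
  rows: [0,0,0.7,0,0,0,0.5,0,0,1.2,0,0,0,0.5,0,0,1.2,0,0,0,0.5,0,0,1.2,0,0,0,0.5]

```text
clock: 11.62
position: [0.5487, 0.2947, 0.0798]
eef_rot: [0.653, 0.757, 0.0, 0.0]
ft_force: [-2.3, -0.7, 7.1]
finger_gap: 0.701
grasp_force: 24.8
```

Contact made, so I release it and go for the capacitor.

>>> carry_out:
  rows: [0,0,0,0,0,0,-0.2,0,0,0,0,0,0,-0.7,0,0,0,0,0,0,-1,0,0,0,0,0,0,-1,0,0,0,0,0,0,-1,0,0,-30,0,0,0,-1,0,0,-70,0,0,0,-1,0,0,-110,0,0,0,-1,0,0,-110,0,0,0,-1,0,0,-110,0,0,0,-1]

```text
clock: 12.45
position: [0.5507, 0.2957, 0.192]
eef_rot: [0.653, 0.757, 0.003, 0.001]
ft_force: [0.3, -0.1, -1.4]
finger_gap: 0.999
grasp_force: 0.0
```

```bash
python3 m.py 8.5 .5595 -.018 .19
```

```text
t 12.45 p [0.5507 0.2957 0.192 ] yaw 8.4 q [-0.51  0.47 -0.04  1.68  0.02  0.98 -0.41] turn [ 0.4 -0.1 -0.1] alt [ -0.2  -0.6 179.9]
[0.5595, -0.018, 0.19] -> [-311.7  -37.1    1. ]
```

>>> carry_out:
  rows: [-40,-5,0,0,0,0,-1,-80,-10,0,0,0,0,-1,-120,-15,0,0,0,0,-1,-160,-20,0,0,0,0,-1,-200,-25,0,0,0,0,-1,-240,-30,0,0,0,0,-1,-280,-34,0,0,0,0,-1,-311,-38,0,0,0,0,-1,-311,-38,0,0,0,0,-1,-311,-38,0,0,0,0,-1,-311,-38,0,0,0,0,-1]

```text
clock: 13.37
position: [0.5556, -0.018, 0.1873]
eef_rot: [0.653, 0.757, -0.0, -0.001]
ft_force: [0.2, 0.5, -0.4]
finger_gap: 1.001
grasp_force: 0.0
```

```bash
python3 m.py 8.5 .5597 -.0178 .079
```

```text
t 13.37 p [ 0.5556 -0.018   0.1873] yaw 8.4 q [-0.06  0.37  0.05  1.86 -0.03  0.92  0.15] turn [-0.1 -0.1 -0.1] alt [-1.000e-01  2.000e-01  1.799e+02]
[0.5597, -0.0178, 0.079] -> [ -0.6   4.3 108.3]
```

>>> carry_out:
  rows: [0,4,40,0,0,0,-1,0,4,80,0,0,0,-1,0,4,107,0,0,0,-1,0,4,107,0,0,0,-1,0,4,107,0,0,0,-1,0,4,107,0,0,0,0.5,0,4,107,0,0,0,0.5,0,4,107,0,0,0,0.5,0,4,107,0,0,0,0.5,0,4,107,0,0,0,0.5,0,4,107,0,0,0,0.5,0,4,107,0,0,0,0.5]

```text
clock: 14.37
position: [0.5608, -0.0181, 0.0822]
eef_rot: [0.654, 0.757, 0.0, 0.0]
ft_force: [0.6, -0.0, 3.4]
finger_gap: 0.585
grasp_force: 25.0
```

```bash
python3 m.py 8.5 .5597 -.0178 .22 .4747 .3776 .22
```

```text
t 14.37 p [ 0.5608 -0.0181  0.0822] yaw 8.4 q [-0.05  0.53  0.05  1.91 -0.04  0.71  0.16] turn [ 0.1  0.  -0.1] alt [ 0.000e+00 -1.000e-01  1.799e+02]
[0.5597, -0.0178, 0.22] -> [   0.5   -0.9 -137.8]
[0.4747, 0.3776, 0.22] -> [ 404.   -27.3 -137.8]
```

>>> carry_out:
  rows: [0,0,-20,0,0,0,0.5,0,0,-60,0,0,0,0.5,0,0,-100,0,0,0,0.5,0,0,-140,0,0,0,0.5,10,-1,-140,0,0,0,0.5,45,-3,-140,0,0,0,0.5,85,-6,-140,0,0,0,0.5,125,-8,-140,0,0,0,0.5,165,-11,-140,0,0,0,0.5,205,-14,-140,0,0,0,0.5,245,-17,-140,0,0,0,0.5,285,-19,-140,0,0,0,0.5]

```text
clock: 15.37
position: [0.4982, 0.2624, 0.2205]
eef_rot: [0.653, 0.757, -0.001, -0.0]
ft_force: [1.0, 0.3, -3.9]
finger_gap: 0.581
grasp_force: 25.0
```

>>> carry_out:
  rows: [40,-3,0,0,0,0,0.5,80,-5,0,0,0,0,0.5,119,-8,0,0,0,0,0.5,119,-8,0,0,0,0,0.5,119,-8,0,0,0,0,0.5,119,-8,40,0,0,0,0.5,119,-8,80,0,0,0,0.5,119,-8,110,0,0,0,0.5,119,-8,130,0,0,0,0.5,119,-8,135,0,0,0,0.5,119,-8,135,0,0,0,0.5,119,-8,135,0,0,0,0.5]

```text
clock: 16.37
position: [0.4754, 0.3772, 0.0872]
eef_rot: [0.654, 0.757, 0.0, 0.0]
ft_force: [0.7, 1.1, -2.7]
finger_gap: 0.578
grasp_force: 25.0
```

```bash
python3 m.py 8.5 .4747 .3776 .0774
```

```text
t 16.37 p [0.4754 0.3772 0.0872] yaw 8.3 q [-0.64  0.58 -0.1   1.79  0.08  0.78 -0.63] turn [ 0.   0.  -0.2] alt [  0.   -0.  179.8]
[0.4747, 0.3776, 0.0774] -> [ 0.5 -0.6  9.8]
```

>>> carry_out:
  rows: [0,0,3,0,0,0,0.5,0,0,6,0,0,0,0.5,0,0,8,0,0,0,0.5,0,0,9,0,0,0,0.5,0,0,9.8,0,0,0,0.5,0,0,9.8,0,0,0,0.5,0,0,9.8,0,0,0,0.5]

```text
clock: 16.95
position: [0.4748, 0.3778, 0.0773]
eef_rot: [0.653, 0.757, 0.0, 0.0]
ft_force: [-0.9, -1.1, -0.4]
finger_gap: 0.586
grasp_force: 25.0
```

>>> carry_out:
  rows: [0,0,0,0,0,0,-0.3,0,0,0,0,0,0,-0.55,0,0,0,0,0,0,-0.55,0,0,0,0,0,0,-0.55,0,0,0,0,0,0,-0.55,0,0,-30,0,0,0,-0.55,0,0,-70,0,0,0,-0.55,0,0,-110,0,0,0,-1,0,0,-140,0,0,0,-1,0,0,-140,0,0,0,-1]

```text
clock: 17.78
position: [0.4781, 0.3807, 0.2247]
eef_rot: [0.653, 0.757, 0.006, 0.001]
ft_force: [1.2, -0.6, 0.8]
finger_gap: 0.941
grasp_force: 0.0
```

```bash
python3 m.py 99 .6315 -.0075 .17; python3 - <<'E'
from h import *
p,d,X=grab('side','d2.png')
E
```

```text
t 17.78 p [0.4781 0.3807 0.2247] yaw 8.4 q [-0.63  0.41 -0.11  1.69  0.05  1.02 -0.61] turn [ 0.2 -0.8 89.4] alt [  0.8   0.2 -90.6]
[0.6315, -0.0075, 0.17] -> [-406.8   94.6   53. ]
```

View pics/d2.png

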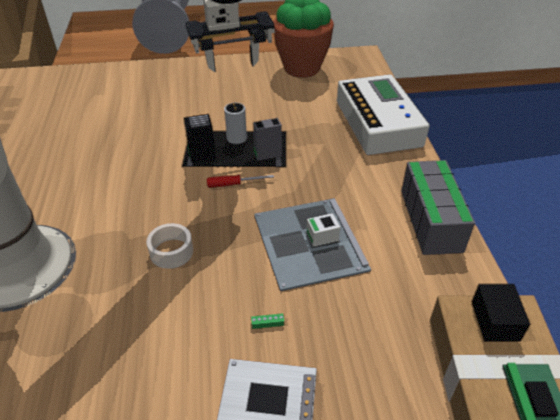

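The side view shows all three devices upright on the mat (200,137), (236,122), (266,140). The module stands alone on the rack at (323,229).

>>> carry_out:
  rows: [-37,8,0,0,0,-7,-1,-74,16,0,0,0,-14,-1,-111,25,0,0,0,-21,-1,-148,34,0,0,0,-28,-1,-185,42,0,0,0,-35,-1,-222,50,10,0,0,-42,-1,-259,59,20,0,0,-49,-1,-296,68,30,0,0,-56,-1,-333,77,40,0,0,-63,-1,-370,86,50,0,0,-70,-1,-406,96,50,0,0,-77,-1,-406,96,50,0,0,-84,-1]

```text
clock: 18.83
position: [0.6298, -0.0217, 0.1641]
eef_rot: [-0.018, 1.0, -0.003, -0.001]
ft_force: [0.0, -1.8, 0.9]
finger_gap: 1.001
grasp_force: 0.0
```

>>> carry_out:
  rows: [0,0,0,0,0,-7,-1,0,0,0,0,0,-7,-1,0,0,0,0,0,-7,-1,0,0,0,0,0,-7,-1]

```text
clock: 19.17
position: [0.6283, -0.0092, 0.1661]
eef_rot: [-0.081, 0.997, 0.0, -0.001]
ft_force: [0.2, -0.1, 0.1]
finger_gap: 0.996
grasp_force: 0.0
```

```bash
python3 wr.py w3 .63 0 .044 .056; python3 m.py 100 .6315 -.0073 .034
```

```text
0.044 2577 [ 0.6309 -0.0074] [59. 45.] 10.6
t 19.22 p [ 0.6285 -0.0092  0.1663] yaw 99.3 q [ 0.19  0.53 -0.29  1.68  0.18  0.96  1.56] turn [ 0.  -0.  -0.7] alt [-1.000e-01 -0.000e+00  1.793e+02]
[0.6315, -0.0073, 0.034] -> [ -3.4   1.3 132.3]
```

View pics/w3.png

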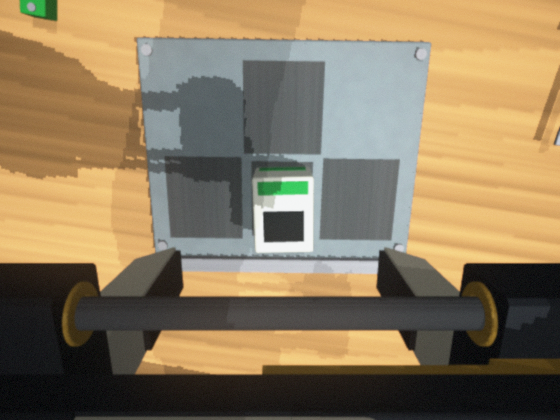

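The wrist view shows the module square under the jaws at pixel (283,210), with both sides clear.

>>> carry_out:
  rows: [-3,1,40,0,0,-0.7,-1,-3,1,80,0,0,-0.7,-1,-3,1,115,0,0,-0.7,-1,-3,1,130,0,0,-0.7,-1,-3,1,132,0,0,-0.7,-1,-3,1,132,0,0,-0.7,-1,-3,1,132,0,0,-0.7,0.8,-3,1,132,0,0,-0.7,0.8,-3,1,132,0,0,-0.7,0.8,-3,1,132,0,0,-0.7,0.8,-3,1,132,0,0,-0.7,0.8,-3,1,132,0,0,-0.7,0.8]
  newtons: 15

```text
clock: 20.22
position: [0.6321, -0.0086, 0.0355]
eef_rot: [-0.088, 0.996, -0.0, 0.0]
ft_force: [0.8, 0.9, 0.3]
finger_gap: 0.617
grasp_force: 0.0
```

>>> carry_out:
  rows: [0,0,0,0,0,0,0.8,0,0,0,0,0,0,0.8,0,0,0,0,0,0,0.8]

```text
clock: 20.47
position: [0.6317, -0.0081, 0.035]
eef_rot: [-0.088, 0.996, 0.0, 0.0]
ft_force: [-0.2, 1.1, 2.6]
finger_gap: 0.479
grasp_force: 15.0
```

```bash
python3 m.py 76 .6315 -.0073 .15 .4783 -.3545 .15
```

```text
t 20.47 p [ 0.6317 -0.0081  0.035 ] yaw 100.1 q [ 0.16  0.71 -0.25  1.73  0.24  0.74  1.53] turn [ 0.   0.  24.1] alt [  -0.     0.  -155.9]
[0.6315, -0.0073, 0.15] -> [ 1.00e-01  9.00e-01 -1.15e+02]
[0.4783, -0.3545, 0.15] -> [ 211.8 -314.  -115.2]
```

>>> carry_out:
  rows: [0,0,-20,0,0,0,0.8,0,0,-60,0,0,0,0.8,0,0,-100,0,0,0,0.8,12,-17,-115,0,0,0,0.8,33,-50,-115,0,0,3,0.8,55,-82,-115,0,0,6,0.8,76,-114,-115,0,0,9,0.8,98,-146,-115,0,0,12,0.8,120,-178,-115,0,0,15,0.8,142,-210,-115,0,0,18,0.8,164,-242,-115,0,0,21,0.8,186,-275,-115,0,0,24,0.8]

```text
clock: 21.47
position: [0.4954, -0.3131, 0.1495]
eef_rot: [0.122, 0.993, 0.0, -0.0]
ft_force: [1.4, -0.1, -1.0]
finger_gap: 0.478
grasp_force: 15.0
```

```bash
python3 m.py 76 .4783 -.3545 .15 .4783 -.3545 .041
```

```text
t 21.47 p [ 0.4954 -0.3131  0.1495] yaw 76.0 q [ 0.63  0.47 -0.14  1.81  0.09  0.87  1.77] turn [ 0. -0. -0.] alt [-1.0e-01 -0.0e+00  1.8e+02]
[0.4783, -0.3545, 0.15] -> [  6.5 -44.3  -0.5]
[0.4783, -0.3545, 0.041] -> [  6.4 -44.3 108.5]
```

>>> carry_out:
  rows: [3,-22,0,0,0,0,0.8,6,-44,0,0,0,0,0.8,6,-44,0,0,0,0,0.8,6,-44,35,0,0,0,0.8,6,-44,70,0,0,0,0.8,6,-44,90,0,0,0,0.8,6,-44,100,0,0,0,0.8,6,-44,103,0,0,0,0.8,6,-44,103,0,0,0,0.8,6,-44,103,0,0,0,0.8]

```text
clock: 22.3
position: [0.4815, -0.3535, 0.048]
eef_rot: [0.121, 0.993, -0.0, 0.001]
ft_force: [-0.4, 0.0, -1.3]
finger_gap: 0.481
grasp_force: 15.0
```

```bash
python3 m.py 76 .4783 -.3545 .039; python3 - <<'E'
from h import *
p,d,X=grab('side');cv2.imwrite('pics/d3.png',cv2.resize(p[330:,180:360,::-1],(720,360)))
E
```

```text
t 22.3 p [ 0.4815 -0.3535  0.048 ] yaw 76.1 q [ 0.68  0.63 -0.12  1.82  0.11  0.69  1.83] turn [-0.   0.1  0.1] alt [-2.000e-01 -1.000e-01 -1.799e+02]
[0.4783, -0.3545, 0.039] -> [ 2.9 -1.8  9. ]
```

View pics/d3.png

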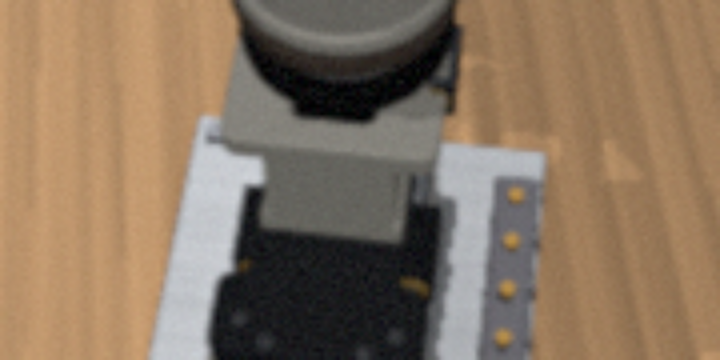

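The gripper hides the module in this view, but the arm is over the jig and clear of the probe. I set it down by force.

>>> carry_out:
  rows: [3,-2,3,0,0,0,0.8,3,-2,6,0,0,0,0.8,3,-2,7.5,0,0,0,0.8,3,-2,8.5,0,0,0,0.8,3,-2,9,0,0,0,0.8,3,-2,9,0,0,0,0.8,3,-2,9,0,0,0,0.8]

```text
clock: 22.93
position: [0.4768, -0.3547, 0.0389]
eef_rot: [0.121, 0.993, -0.0, -0.0]
ft_force: [-2.6, 1.1, 8.1]
finger_gap: 0.474
grasp_force: 15.0
```

>>> carry_out:
  rows: [0,0,0,0,0,0,0,0,0,0,0,0,0,-0.5,0,0,0,0,0,0,-0.6,0,0,0,0,0,0,-0.6,0,0,0,0,0,0,-0.6,0,0,-20,0,0,0,-0.6,0,0,-60,0,0,0,-0.6,0,0,-100,0,0,0,-1,0,0,-140,0,0,0,-1,0,0,-170,0,0,0,-1,0,0,-170,0,0,0,-1,0,0,-170,0,0,0,-1]

```text
clock: 23.93
position: [0.4784, -0.3552, 0.2104]
eef_rot: [0.121, 0.993, -0.001, 0.002]
ft_force: [-0.1, -0.5, -0.6]
finger_gap: 0.997
grasp_force: 0.0
```

```bash
python3 wr.py w4 .478 -.355 .048 .060; python3 m.py 8.3 .4749 .3778 .2; python3 - <<'E'
from h import *
# mat devices: check
p,d,X=grab('side');A=X.reshape(-1,3);print(optics.camera_info('wrist')['t'])
for lo,hi in((.088,.11),):
    P=A[(A[:,2]>lo)&(A[:,2]<hi)&(abs(A[:,0]-.469)<.15)&(abs(A[:,1]-.336)<.12)][:,:2]
    im=np.zeros((320,320),np.uint8); ij=((P-[.309,.176])*1000).astype(int); im[ij[:,0],ij[:,1]]=255
    im=cv2.morphologyEx(im,cv2.MORPH_CLOSE,np.ones((5,5)))
    n,L,S,ce=cv2.connectedComponentsWithStats(im)
    for i in range(1,n):
        if S[i,4]>250: q=np.argwhere(L==i).astype(np.float32);c,w,a=cv2.minAreaRect(q);print(lo,S[i,4],np.round(np.array(c)/1000+[.309,.176],4),np.round(w),round(a,1))
E
```

```text
0.048 2574 [ 0.4766 -0.3564] [45. 59.] 76.3
t 23.98 p [ 0.4771 -0.3545  0.2083] yaw 76.1 q [ 0.7   0.41 -0.14  1.74  0.07  0.99  1.87] turn [ 0.   0.1 67.8] alt [-1.000e-01  0.000e+00 -1.122e+02]
[0.4749, 0.3778, 0.2] -> [178.1 710.3   7.7]
[ 0.23054294 -0.5484266   0.19823767]
```

View pics/w4.png

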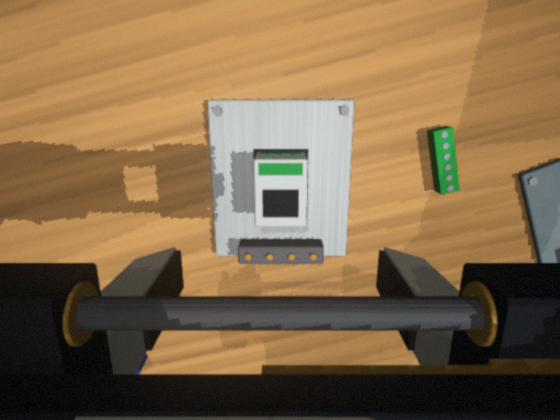

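The module sits inside the pad, square to it and about 2 mm off centre, at pixel (281,190). Next the devices go back, capacitor first.

>>> carry_out:
  rows: [10,39,0,0,0,5,-1,20,78,0,0,0,10,-1,30,118,0,0,0,15,-1,40,157,0,0,0,20,-1,50,197,0,0,0,25,-1,60,236,0,0,0,30,-1,70,276,0,0,0,35,-1,80,315,0,0,0,40,-1,90,355,0,0,0,45,-1,99,394,0,0,0,50,-1,109,434,0,0,0,55,-1,119,473,0,0,0,60,-1]

```text
clock: 25.03
position: [0.4735, 0.135, 0.206]
eef_rot: [0.603, 0.798, -0.001, -0.001]
ft_force: [1.0, 0.5, 0.5]
finger_gap: 0.997
grasp_force: 0.0
```

```bash
python3 m.py 8.3 .4749 .3778 .2
```

```text
t 25.03 p [0.4735 0.135  0.206 ] yaw 15.9 q [-0.11  0.25 -0.26  1.98  0.08  0.92 -0.13] turn [-0.2 -0.   7.6] alt [   0.    -0.3 -172.4]
[0.4749, 0.3778, 0.2] -> [233.1  67.7   5.8]
```

>>> carry_out:
  rows: [38,11,0,0,0,3,-1,76,22,0,0,0,6,-1,114,33,0,0,0,7.6,-1,152,44,0,0,0,7.6,-1,190,55,0,0,0,7.6,-1,233,68,0,0,0,7.6,-1,233,68,0,0,0,7.6,-0.6,233,68,0,0,0,7.6,-0.6,233,68,0,0,0,7.6,-0.6]

```text
clock: 25.78
position: [0.4748, 0.3751, 0.2055]
eef_rot: [0.652, 0.758, -0.002, -0.0]
ft_force: [-0.3, -0.6, 0.3]
finger_gap: 0.835
grasp_force: 0.0
```

```bash
python3 wr.py w5 .469 .32 .086 .11; python3 m.py 8.3 .4749 .3778 .0773
```

```text
0.086 1494 [0.3802 0.3259] [65. 41.] 8.1
0.086 2272 [0.4725 0.3775] [53. 53.] 90.0
0.086 468 [0.5417 0.2823] [50. 11.] 8.9
t 25.83 p [0.4755 0.374  0.2059] yaw 8.4 q [-0.48  0.45 -0.31  1.71  0.16  1.01 -0.69] turn [-0.2  0.2  0.1] alt [  -0.2   -0.3 -179.9]
[0.4749, 0.3778, 0.0773] -> [  4.2   0.3 128.6]
```

>>> carry_out:
  rows: [4,0,40,0,0,0,-0.6,4,0,80,0,0,0,-0.6,4,0,115,0,0,0,-0.6,4,0,128,0,0,0,-0.6,4,0,128,0,0,0,-0.6,4,0,128,0,0,0,0.5,4,0,128,0,0,0,0.5,4,0,128,0,0,0,0.5,4,0,128,0,0,0,0.5,4,0,128,0,0,0,0.5,4,0,128,0,0,0,0.5]
  newtons: 25

```text
clock: 26.75
position: [0.476, 0.3811, 0.0822]
eef_rot: [0.653, 0.758, 0.001, 0.0]
ft_force: [-2.9, -1.4, 8.1]
finger_gap: 0.586
grasp_force: 24.9
```

```bash
python3 m.py 8.4 .4749 .3778 .215 .5608 -.0181 .215
```

```text
t 26.75 p [0.476  0.3811 0.0822] yaw 8.5 q [-0.51  0.61 -0.27  1.78  0.22  0.78 -0.75] turn [ 0.1 -0.1  0.1] alt [ 1.000e-01  2.000e-01 -1.799e+02]
[0.4749, 0.3778, 0.215] -> [  -2.9   -1.2 -132.8]
[0.5608, -0.0181, 0.215] -> [-407.2   25.1 -133.4]
```

>>> carry_out:
  rows: [0,0,-20,0,0,0,0.5,0,0,-60,0,0,0,0.5,0,0,-100,0,0,0,0.5,0,0,-135,0,0,0,0.5,-10,1,-135,0,0,0,0.5,-45,3,-135,0,0,0,0.5,-85,5,-135,0,0,0,0.5,-125,8,-135,0,0,0,0.5,-165,10,-135,0,0,0,0.5,-205,13,-135,0,0,0,0.5,-245,15,-135,0,0,0,0.5,-285,18,-135,0,0,0,0.5]

```text
clock: 27.75
position: [0.5349, 0.0986, 0.2149]
eef_rot: [0.653, 0.758, 0.0, 0.0]
ft_force: [1.1, 0.2, -2.5]
finger_gap: 0.591
grasp_force: 24.9
```

>>> carry_out:
  rows: [-40,2,0,0,0,0,0.5,-80,4,0,0,0,0,0.5,-118,6,0,0,0,0,0.5,-118,6,0,0,0,0,0.5,-118,6,0,0,0,0,0.5,-118,6,40,0,0,0,0.5,-118,6,80,0,0,0,0.5,-118,6,105,0,0,0,0.5,-118,6,117,0,0,0,0.5,-118,6,120,0,0,0,0.5,-118,6,120,0,0,0,0.5,-118,6,120,0,0,0,0.5]

```text
clock: 28.75
position: [0.56, -0.0144, 0.0964]
eef_rot: [0.652, 0.758, 0.001, 0.001]
ft_force: [-0.5, -1.0, -2.3]
finger_gap: 0.586
grasp_force: 24.9
```

```bash
python3 m.py 8.4 .5603 -.015 .0872
```

```text
t 28.75 p [ 0.56   -0.0144  0.0964] yaw 8.5 q [ 0.1   0.51 -0.15  1.9   0.11  0.74  0.03] turn [0.2 0.  0.1] alt [  -0.     0.3 -179.9]
[0.5603, -0.015, 0.0872] -> [-0.7  0.1  9.2]
```

>>> carry_out:
  rows: [0,0,3,0,0,0,0.5,0,0,6,0,0,0,0.5,0,0,7.5,0,0,0,0.5,0,0,8.5,0,0,0,0.5,0,0,9.3,0,0,0,0.5,0,0,9.3,0,0,0,0.5,0,0,9.3,0,0,0,0.5]

```text
clock: 29.33
position: [0.5592, -0.0157, 0.0872]
eef_rot: [0.653, 0.757, 0.0, 0.001]
ft_force: [-2.8, -0.7, 8.2]
finger_gap: 0.582
grasp_force: 25.0
```

>>> carry_out:
  rows: [0,0,0,0,0,0,-0.3,0,0,0,0,0,0,-0.6,0,0,0,0,0,0,-0.6,0,0,0,0,0,0,-0.6,0,0,0,0,0,0,-0.6,0,0,-30,0,0,0,-0.6,0,0,-70,0,0,0,-0.6,0,0,-110,0,0,0,-1,0,0,-110,0,0,0,-1,0,0,-110,0,0,0,-1]

```text
clock: 30.17
position: [0.5608, -0.0149, 0.1985]
eef_rot: [0.653, 0.758, 0.002, 0.002]
ft_force: [0.2, -0.4, -0.0]
finger_gap: 0.969
grasp_force: 0.0
```

```bash
python3 m.py 8.4 .3828 .3176 .2
```

```text
t 30.17 p [ 0.5608 -0.0149  0.1985] yaw 8.5 q [ 0.12  0.36 -0.17  1.84  0.08  0.94  0.06] turn [0.4 0.1 0.1] alt [-1.000e-01  6.000e-01 -1.799e+02]
[0.3828, 0.3176, 0.2] -> [ 355.1 -126.9   -2.7]
```

>>> carry_out:
  rows: [36,-13,0,0,0,0,-1,72,-26,0,0,0,0,-1,108,-39,0,0,0,0,-1,144,-52,0,0,0,0,-1,180,-65,0,0,0,0,-1,216,-78,0,0,0,0,-1,252,-91,0,0,0,0,-1,288,-104,0,0,0,0,-1,324,-117,0,0,0,0,-1,355,-127,0,0,0,0,-1,355,-127,0,0,0,0,-1,355,-127,0,0,0,0,-1]

```text
clock: 31.17
position: [0.3783, 0.3189, 0.1942]
eef_rot: [0.651, 0.759, -0.001, -0.001]
ft_force: [0.5, -1.0, -0.7]
finger_gap: 0.999
grasp_force: 0.0
```

```bash
python3 wr.py w6 .45 .3 .086 .115; python3 m.py 8.4 .3828 .3176 .086
```

```text
0.086 3632 [0.3808 0.3177] [65. 57.] 7.3
0.086 272 [0.5389 0.3087] [69. 26.] 32.7
t 31.22 p [0.3795 0.3171 0.1942] yaw 8.6 q [-0.43  0.28 -0.37  1.98  0.13  0.9  -0.72] turn [-0.1  0.1  0.2] alt [-1.000e-01 -2.000e-01 -1.798e+02]
[0.3828, 0.3176, 0.086] -> [  0.2   3.6 108.2]
```

>>> carry_out:
  rows: [0,3.5,40,0,0,0.2,-1,0,3.5,80,0,0,0.2,-1,0,3.5,105,0,0,0.2,-1,0,3.5,108,0,0,0.2,-1,0,3.5,108,0,0,0.2,-1,0,3.5,108,0,0,0.2,0.5,0,3.5,108,0,0,0.2,0.5,0,3.5,108,0,0,0.2,0.5,0,3.5,108,0,0,0.2,0.5,0,3.5,108,0,0,0.2,0.5,0,3.5,108,0,0,0.2,0.5,0,3.5,108,0,0,0.2,0.5]

```text
clock: 32.22
position: [0.3838, 0.3182, 0.0886]
eef_rot: [0.654, 0.757, 0.0, 0.0]
ft_force: [-2.4, -1.4, 7.7]
finger_gap: 0.698
grasp_force: 24.9
```

```bash
python3 m.py 8.4 .3828 .3176 .23 .6224 .0537 .23
```

```text
t 32.22 p [0.3838 0.3182 0.0886] yaw 8.3 q [-0.47  0.45 -0.33  2.05  0.22  0.68 -0.8 ] turn [ 0.  -0.  -0.1] alt [ -0.   -0.  179.9]
[0.3828, 0.3176, 0.23] -> [  -0.4   -1.  -141.4]
[0.6224, 0.0537, 0.23] -> [-296.2  197.9 -141.4]
```

>>> carry_out:
  rows: [0,0,-20,0,0,0,0.5,0,0,-60,0,0,0,0.5,0,0,-100,0,0,0,0.5,0,0,-140,0,0,0,0.5,0,0,-142,0,0,0,0.5,-30,20,-142,0,0,0,0.5,-60,40,-142,0,0,0,0.5,-90,60,-142,0,0,0,0.5,-120,80,-142,0,0,0,0.5,-150,100,-142,0,0,0,0.5,-180,120,-142,0,0,0,0.5,-210,140,-142,0,0,0,0.5]

```text
clock: 33.22
position: [0.5529, 0.1284, 0.2283]
eef_rot: [0.654, 0.756, -0.001, -0.0]
ft_force: [0.8, 0.2, -4.7]
finger_gap: 0.692
grasp_force: 25.0
```

>>> carry_out:
  rows: [-30,20,0,0,0,0,0.5,-60,40,0,0,0,0,0.5,-86,58,0,0,0,0,0.5,-86,58,0,0,0,0,0.5,-86,58,0,0,0,0,0.5,-86,58,40,0,0,0,0.5,-86,58,80,0,0,0,0.5,-86,58,110,0,0,0,0.5,-86,58,124,0,0,0,0.5,-86,58,127,0,0,0,0.5,-86,58,127,0,0,0,0.5,-86,58,127,0,0,0,0.5]

```text
clock: 34.22
position: [0.623, 0.0546, 0.1033]
eef_rot: [0.654, 0.757, 0.001, 0.0]
ft_force: [0.3, 0.2, -3.5]
finger_gap: 0.696
grasp_force: 25.0
```

```bash
python3 m.py 8.4 .6226 .0540 .0936
```

```text
t 34.22 p [0.623  0.0546 0.1033] yaw 8.4 q [ 0.    0.59 -0.18  1.73  0.14  0.83 -0.09] turn [ 0.1 -0.  -0. ] alt [-0.0e+00 -1.0e-01  1.8e+02]
[0.6226, 0.054, 0.0936] -> [-0.6 -0.5  9.7]
```

>>> carry_out:
  rows: [0,0,3,0,0,0,0.5,0,0,6,0,0,0,0.5,0,0,8,0,0,0,0.5,0,0,9,0,0,0,0.5,0,0,9.7,0,0,0,0.5,0,0,9.7,0,0,0,0.5,0,0,9.7,0,0,0,0.5]

```text
clock: 34.8
position: [0.6229, 0.0537, 0.0938]
eef_rot: [0.654, 0.756, 0.0, 0.0]
ft_force: [-3.8, 0.3, 6.6]
finger_gap: 0.695
grasp_force: 25.0
```

Contact again, so I release the psu and go for the isolator.

>>> carry_out:
  rows: [0,0,0,0,0,0,-0.2,0,0,0,0,0,0,-0.7,0,0,0,0,0,0,-1,0,0,0,0,0,0,-1,0,0,0,0,0,0,-1,0,0,-30,0,0,0,-1,0,0,-70,0,0,0,-1,0,0,-105,0,0,0,-1,0,0,-105,0,0,0,-1,0,0,-105,0,0,0,-1]

```text
clock: 35.63
position: [0.6249, 0.0537, 0.2009]
eef_rot: [0.654, 0.756, 0.002, 0.002]
ft_force: [-0.0, 0.2, -0.1]
finger_gap: 0.998
grasp_force: 0.0
```

```bash
python3 m.py 8.4 .5487 .2947 .195
```

```text
t 35.63 p [0.6249 0.0537 0.2009] yaw 8.3 q [ 0.02  0.47 -0.2   1.67  0.11  1.01 -0.07] turn [ 0.4  0.  -0.1] alt [  0.   -0.6 179.9]
[0.5487, 0.2947, 0.195] -> [249.4 -40.7   5.5]
```

>>> carry_out:
  rows: [40,-6,2,0,0,0,-1,80,-12,4,0,0,0,-1,120,-19,5,0,0,0,-1,160,-25,5,0,0,0,-1,200,-32,5,0,0,0,-1,249,-40,5,0,0,0,-1,249,-40,5,0,0,0,-1,249,-40,5,0,0,0,-1,249,-40,5,0,0,0,-1,249,-40,5,0,0,0,-1]

```text
clock: 36.47
position: [0.5475, 0.2919, 0.1916]
eef_rot: [0.655, 0.756, -0.001, 0.0]
ft_force: [-0.0, -0.8, -0.0]
finger_gap: 1.0
grasp_force: 0.0
```

```bash
python3 wr.py w7 .55 .3 .086 .115; python3 m.py 8.4 .5487 .2947 .083
```

```text
0.086 2201 [0.5466 0.2957] [65. 35.] 10.4
t 36.52 p [0.5479 0.2916 0.1919] yaw 8.1 q [-0.34  0.48 -0.26  1.68  0.14  1.   -0.5 ] turn [-0.1  0.1 -0.3] alt [2.000e-01 1.000e-01 1.797e+02]
[0.5487, 0.2947, 0.083] -> [  3.2   1.4 108.9]
```

>>> carry_out:
  rows: [3,0,40,0,0,-0.3,-1,3,0,80,0,0,-0.3,-1,3,0,105,0,0,-0.3,-1,3,0,108,0,0,-0.3,-1,3,0,108,0,0,-0.3,-1,3,0,108,0,0,-0.3,0.5,3,0,108,0,0,-0.3,0.5,3,0,108,0,0,-0.3,0.5,3,0,108,0,0,-0.3,0.5,3,0,108,0,0,-0.3,0.5,3,0,108,0,0,-0.3,0.5,3,0,108,0,0,-0.3,0.5]

```text
clock: 37.52
position: [0.5476, 0.2977, 0.0862]
eef_rot: [0.652, 0.758, 0.001, 0.0]
ft_force: [-0.5, 0.3, 7.0]
finger_gap: 0.696
grasp_force: 24.9
```

```bash
python3 m.py 8.4 .5487 .2947 .23 .6421 -.072 .23
```

```text
t 37.52 p [0.5476 0.2977 0.0862] yaw 8.6 q [-0.37  0.62 -0.23  1.74  0.19  0.8  -0.54] turn [ 0.1 -0.   0.2] alt [ 1.000e-01  2.000e-01 -1.798e+02]
[0.5487, 0.2947, 0.23] -> [  -3.     0.9 -143.8]
[0.6421, -0.072, 0.23] -> [-379.6   38.5 -144. ]
```

>>> carry_out:
  rows: [0,0,-20,0,0,0,0.5,0,0,-60,0,0,0,0.5,0,0,-100,0,0,0,0.5,0,0,-140,0,0,0,0.5,-10,1,-150,0,0,0,0.5,-45,4,-150,0,0,0,0.5,-85,8,-150,0,0,0,0.5,-125,12,-150,0,0,0,0.5,-165,16,-150,0,0,0,0.5,-205,20,-150,0,0,0,0.5,-245,25,-150,0,0,0,0.5,-285,29,-150,0,0,0,0.5]

```text
clock: 38.52
position: [0.6175, 0.0176, 0.2342]
eef_rot: [0.652, 0.758, -0.0, -0.0]
ft_force: [-0.0, -0.0, -2.0]
finger_gap: 0.7
grasp_force: 24.9
```

>>> carry_out:
  rows: [-40,4,0,0,0,0,0.5,-75,8,0,0,0,0,0.5,-92,9,0,0,0,0,0.5,-92,9,0,0,0,0,0.5,-92,9,0,0,0,0,0.5,-92,9,0,0,0,0,0.5,-92,9,40,0,0,0,0.5,-92,9,80,0,0,0,0.5,-92,9,115,0,0,0,0.5,-92,9,133,0,0,0,0.5,-92,9,135,0,0,0,0.5,-92,9,135,0,0,0,0.5]

```text
clock: 39.52
position: [0.6395, -0.0676, 0.0985]
eef_rot: [0.651, 0.759, -0.001, -0.002]
ft_force: [0.0, -0.2, -1.7]
finger_gap: 0.696
grasp_force: 24.9
```

```bash
python3 m.py 8.4 .6417 -.069 .0914
```

```text
t 39.52 p [ 0.6395 -0.0676  0.0985] yaw 8.8 q [ 0.16  0.62 -0.14  1.68  0.11  0.85  0.14] turn [-0.2 -0.1  0.4] alt [   0.2   -0.3 -179.6]
[0.6417, -0.069, 0.0914] -> [-1.7  2.   7.1]
```

>>> carry_out:
  rows: [-1,0,3,0,0,0,0.5,-1,0,5,0,0,0,0.5,-1,0,6,0,0,0,0.5,-1,0,7,0,0,0,0.5,-1,0,7,0,0,0,0.5,-1,0,7,0,0,0,0.5]

```text
clock: 40.02
position: [0.641, -0.0711, 0.0934]
eef_rot: [0.652, 0.758, 0.0, 0.0]
ft_force: [-0.2, -0.9, -2.1]
finger_gap: 0.7
grasp_force: 24.9
```

>>> carry_out:
  rows: [-1,0,0.7,0,0,0,0.5,-1,0,1.4,0,0,0,0.5,-1,0,2.2,0,0,0,0.5,-1,0,2.2,0,0,0,0.5,-1,0,2.2,0,0,0,0.5]

```text
clock: 40.43
position: [0.641, -0.0721, 0.0912]
eef_rot: [0.652, 0.758, -0.0, 0.0]
ft_force: [-2.0, -1.0, 4.0]
finger_gap: 0.698
grasp_force: 24.9
```

>>> carry_out:
  rows: [0,0,0,0,0,0,-0.2,0,0,0,0,0,0,-0.7,0,0,0,0,0,0,-1,0,0,0,0,0,0,-1,0,0,0,0,0,0,-1,0,0,-30,0,0,0,-1,0,0,-70,0,0,0,-1,0,0,-105,0,0,0,-1,0,0,-140,0,0,0,-1,0,0,-140,0,0,0,-1,0,0,-140,0,0,0,-1]

```text
clock: 41.35
position: [0.6428, -0.0719, 0.2337]
eef_rot: [0.652, 0.758, 0.002, 0.002]
ft_force: [-0.0, -1.0, -1.4]
finger_gap: 1.002
grasp_force: 0.0
```

```bash
python3 wr.py w8 .6 0 .092 .114; python3 - <<'E'
from h import *
grab('side','d4.png')
E
```

```text
0.092 2272 [ 0.5576 -0.0206] [53. 53.] 69.0
0.092 2370 [0.6221 0.0438] [65. 37.] 8.8
0.092 2203 [ 0.6397 -0.0741] [65. 35.] 9.8
```

View pics/d4.png

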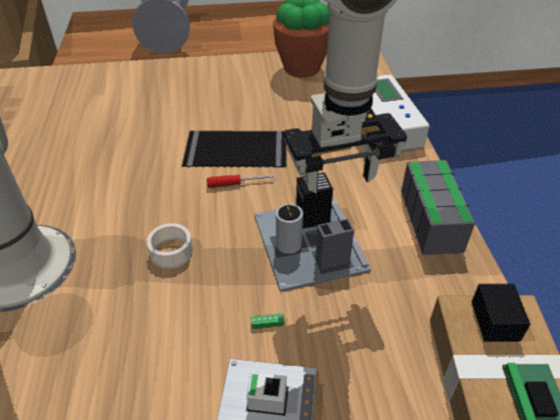

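The final side view shows all three devices upright in their places (290,228), (315,200) and (333,243), 2 to 4 mm from the start where fully seen. The module is on the jig at (267,390), and the driver and plug haven't moved.

```bash
python3 -c "
from bench import job
print(job.job_done())"
```

```text
the job is handed in; nothing more can be done
None
```

The job is handed in: the module is on the jig pad about 2 mm off centre, all three devices are back upright in their places, 2–4 mm off for the capacitor and isolator (the psu only partly in view), and no verdict was returned.

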